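Clamp a bar in the fixture with the slip-clutch handle

TASK

Push the flat aluminium bar along the channel of the clamping fixture until its far end is fully home against the end stop. Then clamp it: turn the three-arm handle clockwise (seen from above) until the screw is fully down and the slip clutch clicks over at least once, and stop within four clicks. Leave the bar home under the pressure pad and the loose things beside the fixture where they lie.

Things in the scene. Friction and masses are not known exactly. Their poses are not given: they have to be found in the camera images.
- fixture: Grey clamping fixture, fixed. Origin on the bench top under the vertical screw axis; +x is the way the bar is pushed, to the end stop; z up. Bed 255 x 112 mm, x -200 to +55 mm, top 10 mm above the bench. Two rails along x, 39 mm apart, tops at 18 mm. A bridge (x -19 to 19 mm, 112 mm wide, underside 85, top 105 mm above the bench, collar to 114 mm) spans the channel; the handle turns above it.
- stop_face (a point): Point on the face of the end stop (steel block 60 mm wide, top 38 mm above the bench, face at fixture x = +30 mm), on the channel's centre line, 20 mm above the bench.
- bar_centre (a point): Centre of the loose aluminium bar, 180 x 36 x 20 mm, 0.25 to 0.5 kg, lying in the channel, top 30 mm above the bench, its upper 12 mm above the rails. Its x runs along it to the stop. Home: 90 mm before the stop face; it starts 50 to 80 mm short of that. Slides with 1 to 4 N.
- bar_end (a point): Centre of the bar's end face away from the stop, the face to push on, 20 mm above the bench. At first it projects up to 30 mm beyond the bed. Once home it is 150 mm from the screw axis, outside the handle's 90 mm circle: turn a wide gripper body across the channel so that it does not reach over the handle.
- hub_centre (a point): Point on the screw axis in the handle's hub (44 mm across, top at 168 mm), 139 mm above the bench; stays there. Three level steel arms, rods 12 mm thick, 120 degrees apart, each with a black 20 mm ball centred 80 mm from the axis. A small boss reaches 36 mm from the axis midway between two arms, lower (117 to 131 mm). Between arms a fingertip may go down to 118 mm above the bench.
- ball_end (a point): Centre of the ball on one of the three arms, 80 mm from the axis, 139 mm above the bench; the other two lie 120 degrees to either side. It turns with the handle.
- screw (a joint): Screw angle, rad, grows clockwise from above as the pad is lowered (10.5 mm a turn); starts between 0 and 3.5, hard stop at 9.0 (fully down). Running it takes about 0.06 N m (0.12 with the pad pressing); it stays where left.
- clutch (a joint): Slip of the handle against the screw, rad, 0 at first. They turn together until the screw is blocked; then the clutch clicks over at about 0.5 N m (9 N at 58 mm out on an arm). One click is 45 degrees (0.785 rad); let go, the handle settles at the nearest click, about a multiple of 0.785. It would also click backwards if forced back against the screw's top stop at 0.
- pad_face (a point): Centre of the round underside (28 mm across) of the sprung pressure pad, on the screw axis under the bridge, 36 to 42 mm above the bench at the start. It meets the bar's top at a screw angle of 7.2 rad and presses with about 12 N when fully down; without the bar it comes down to 27 mm and bars the way in.
- pad: The same sprung pressure pad; its origin lies on the screw axis 42 mm below the pad's face.
- open_spanner: Steel open-ended spanner, 137 x 26 x 6 mm, lying loose beside the fixture on its +y side; bystander.
- side_cutters: Cutters with blue handles, 145 x 46 x 11 mm, lying loose near the +y side of the bed's entry; bystander.
- tape_roll: Amber roll of tape, 70 mm across and 19 mm high, lying flat beside the fixture on its -y side; bystander.
Things that resemble listed ones, but are neither listed nor needed, are in the scene too. Of the things that look like the part that bears bar_centre, the larger one is meant.

How it is judged (in metres and radians):
On the way, in this order (a step that is already met when the one before it is completed fails the run):
1. the bar is home against the stop before the pad comes down on it (x of bar_centre in the frame of fixture above -0.063 m and value of joint screw below 7 rad), for 0.2 s.
2. the screw is fully down and the clutch has clicked over at least once, with the bar home (x of bar_centre in the frame of fixture above -0.063 m and value of joint screw above 8.8 rad and value of joint clutch above 0.6 rad), for 0.2 s.
At the end, for the whole second after the job is handed in: The bar lies flat in the channel within 3 mm of the end stop, the screw is fully down (within 0.2 rad of its stop), the pad presses on the bar with more than 4 N, and the handle is at rest between one and four clicks past the point where the clutch began to slip (all of step 2 and z of bar_centre in the frame of fixture below 0.023 m and value of joint clutch below 3.6 rad and contact force between pad and anything else above 4 N and velocity of joint clutch below 0.1 rad/s); the robot touches nothing.
It fails at once if the clutch is driven beyond four clicks (value of joint clutch above 3.8 rad).
It fails at once if a bystander beside the fixture is shifted by more than 25 mm (distance of any of open_spanner, side_cutters, tape_roll from where it was at the start of the episode above 0.025 m).
It also fails if it takes over 64 s, if anything falls off the work surface, if the arm or the gripper's body presses on something with over 40 N, if the wrist force passes 120 N, or if a joint passes its speed limit or range.

ROBOT

A 6-joint arm with a two-finger parallel gripper is mounted at the origin on a cart in front of the work surface, level with it; the furniture and walls round the work are solid. World frame = base frame: x ahead of the robot, y to its left, z up, the work surface at z = 0. Lengths are in mm, angles in degrees, forces in N, time in s.
With the tool pointing down it reaches from about 350 to 850 mm from the base axis. Payload 8.1 kg.
Tool frame: the origin (TCP) lies midway between the tips of the shut fingers; the grasp point (between the pads) lies 19 mm behind it; z points along the fingers, y is the line along which they close (so a half turn about z gives the same grasp; the last joint's range is limited). The gripper opens to 85 mm and grips with 20 to 120 N. Pads are 22 mm wide; open, the fingers measure 114 mm over their backs; the gripper's body (76 mm by 85 mm) begins 54 mm behind the grasp point. The pads swing forward as they close: fully open they stand 13 mm farther back than shut.
Start: joints at [69.305, 7.471, 85.268, -0, 87.261, -4.893], TCP at [163.368, 577.335, 231.292] pointing down, gripper open.
Joint ranges: [-169.43, 169.43], [-51.17, 129.36], [1.28, 143.12], [-76.62, 256.62], [0, 156.53], [-152.29, 152.29]. Speed limits (degrees/s): [136.94, 136.94, 159.86, 180, 180, 180].

INTERFACE

Orientations are given as [roll, pitch, yaw] about the fixed x, y, z axes, in that order (R = Rz(yaw) Ry(pitch) Rx(roll)).
In Python, from bench import r gives the robot as it stands. The module is installed in compiled form; this text tells all that it offers.
- The arm moves only by the tool jog_arm, never from a script. Its argument "rows" is a list of rows, each a list of 2 entries, a list of its own where there are three numbers: the shift along the tool's x, y, z in mm, then the turn, a rotation vector about the tool's x, y, z in rad. A call has 1 to 10 rows; each row is the pose to reach, as a shift and turn from the pose commanded when the call began, along the tool's axes at that moment; what a row does not reach only later rows make up. A row lasts 1/10 s, in which the tool goes at most 50 mm and 8.59 degrees, less where a joint would pass 70% of its speed; a pose out of reach is approached as far as the arm can. A call with a gripper value outside its range is refused whole. "grip" is the finger opening in mm, from 0 to 85.4, set as the call begins (left out, the last holds). The fingers move at their own pace and stop on an object; "force" is the grip in N (left out, the last holds). Time passes only in rows, so rows that repeat a pose let the fingers close. It gives the time, the measured TCP pose, the force, the opening and the grip force at its end, in the units of the state.
- r.sense(): the state, without advancing time (a new reading comes with each control period).
- r.snapshot(name): name is "side" or "top" or "wrist"; returns (picture, depth): 400x640x3 uint8, blue, green, red; 400x640 float32, mm along the optical axis (not along the pixel's ray), 0 where there is no reading.
- r.camera_params(name): a dict with "fx", "fy", "cx", "cy" (pixels), "pose" (4x4, takes a point from camera to world coordinates); the wrist camera has in their place "tool_from_camera" (4x4, takes a point from camera to tool coordinates, whose origin is the TCP and whose axes are the flange's). Camera axes: x right, y down, z forward; pixel columns grow to the right and rows downward; lengths in mm; the calibration is good to about 2 mm. A picture is of the moment at which its call begins: read the wrist's pose just before it. camera_params takes no time and is no camera call.
- r.hand_in(): hands the job in; it is judged then, once.
The state is a dict: "time": time; "joint_pos": joint angles; "qd": joint speeds; "joint_efforts": joint torques, N m; "tool_pos": TCP position; "tcp_rot": TCP orientation; "ft_force": force on the tool from outside, world axes, zero at the start; "wrist_torque": the same for the moment, N m; "finger_gap": finger opening in mm; "grip_force": force on a finger pad.
Only numpy, scipy, OpenCV 4.12 (cv2) and the standard library are available. Lean on these libraries where they do the work, as an engineer would, in place of code of your own. Each camera call takes 0.05 s, during which the arm holds its last target. There are 200 camera calls.

## Working session

There is one attempt and no reset: what is moved stays moved. The work goes in short steps, Python scripts to look and compute and a tool call to move; the robot and the scene stay as the last step left them, time stands still between calls to the robot, and variables do not carry over. Pictures are saved under pics/ and viewed, at most 10 in all, crops included, and the job is handed in when it is done.

Besides the shell and the picture viewer there is one more tool, called after "Call:" as name(argument=value, ...) on one line, values as JSON. jog_arm: Moves the arm, as the interface text tells. Its arguments: {"type":"object","properties":{"rows":{"type":"array"},"grip":{"type":"number"},"force":{"type":"number"}},"required":["rows"]}

```bash
mkdir -p pics; cat > h.py <<'E'
from bench import r
import numpy as np, cv2
def snap(n):
    s=r.sense(); im,d=r.snapshot(n); p=r.camera_params(n)
    np.savez(f'{n}.npz',im=im,d=d,K=[p['fx'],p['fy'],p['cx'],p['cy']],P=p.get('pose',p.get('tool_from_camera')))
    return im
def world(n):
    z=np.load(f'{n}.npz'); d=z['d'].astype(float); fx,fy,cx,cy=z['K']; v,u=np.mgrid[:400,:640]
    P=np.stack([(u-cx)/fx*d,(v-cy)/fy*d,d],-1)@z['P'][:3,:3].T+z['P'][:3,3]
    P[d==0]=np.nan
    return z['im'],P
E
python3 - <<'E'
from h import *
a=snap('top');b=snap('side')
cv2.imwrite('pics/top.png',a);cv2.imwrite('pics/side.png',b)
print(r.sense())
E
```

```text
{'time': 0.1, 'joint_pos': array([ 6.93056629e+01,  7.51289918e+00,  8.53248582e+01,  7.15250988e-04,
        8.72616611e+01, -4.89491257e+00]), 'qd': array([ 0.04324434,  0.03459357, -0.17749576,  0.06180127, -0.10376426,
        0.05318683]), 'joint_efforts': array([ 7.06538231e-04, -5.70946705e+01, -5.01945662e+01, -2.33984374e-04,
        8.04579060e-03, -3.97102929e-05]), 'tool_pos': array([163.17392   , 576.85477976, 230.30982394]), 'tcp_rot': array([-1.79901005e+02, -9.19498778e-03,  1.64200533e+02]), 'ft_force': array([ 0.29475289,  0.52273907, -0.38250724]), 'wrist_torque': array([-0.05170445,  0.00239162, -0.00507565]), 'grip_force': 0.0, 'finger_gap': 85.6817878343816}
```

View pics/top.png

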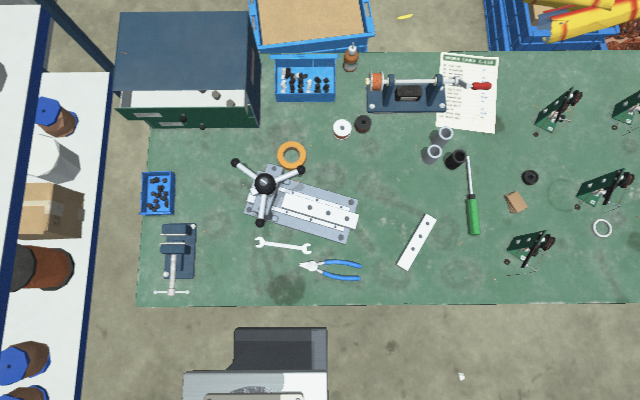

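View pics/side.png

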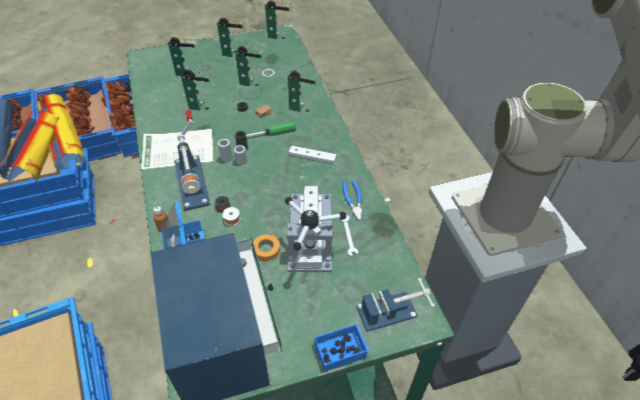

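The top view shows the handle hub at (265,183), with balls at (235,162), (301,170) and (261,223). The channel runs right-downward, and the bar's end is near (356,220). There are two bars: the one in the channel at about (318,210), and a loose plate at (417,242). The one in the channel is meant, because it lies in the fixture and is the larger. Next I'll measure and make an enlarged crop.

```bash
python3 - <<'E'
from h import *
im,P=world('top')
for n,(u,v) in dict(hub=(265,183),b1=(235,162),b2=(301,170),b3=(261,223),barend=(355,220),bar2=(417,242),tape=(291,144),cut=(330,266),sp=(284,244)).items():
    print(n,np.nanmedian(P[v-1:v+2,u-1:u+2].reshape(-1,3),0).round(1))
cv2.imwrite('pics/crop.png',cv2.resize(im[135:285,220:440],None,fx=3.6,fy=3.6,interpolation=cv2.INTER_CUBIC))
R=P[140:260,225:370]
np.set_printoptions(linewidth=250)
# rail/bed/bar z map
print(R[50:105:4,20:140:5,2].round(0))
E
```

```text
hub [540.4 -34.8 165.8]
b1 [590.3  30.7 148.7]
b2 [ 571.8 -106.4  148.5]
b3 [462.  -25.9 148.1]
barend [ 484.  -227.3   31.2]
bar2 [ 434.  -371.8   15.6]
tape [674.6 -77.5  20.7]
cut [ 380.8 -169.    -1.2]
sp [432.4 -61.1   4.1]
[[ -1.  -1. 131. 153. 160. 154. 130.  19.  17.  18.  12.  11.  11.  12.   9.   8.   9.   1.   0.   2.   0.   1.  -0.   0.]
 [  2.  39. 130. 128. 144. 133. 100.  10.   9.  29.  19.  17.  16.  11.  10.  11.   8.  10.   8.  10.  -0.  -0.  -1.   1.]
 [  2.  39.  40. 102. 146. 105.  44.  10.  30.  29.  28.  30.  29.  18.  18.  13.   9.  10.  14.  10.  11.  12.  -1.  -2.]
 [ -1.  34. 107. 144. 141. 108.  10.  10.  30.  31.  28.  34.  28.  33.  30.  19.  18.  19.  13.  10.   9.  14.  10.   1.]
 [ nan  12. 105. 144. 142. 104.  19.  12.  32.  28.  32.  31.  28.  32.  30.  29.  32.  30.  16.  16.  20.   8.   8.  -2.]
 [ 12.  14. 106. 145. 107.  95.  19.  18.  18.  18.  30.  31.  32.  29.  28.  31.  30.  27.  32.  27.  29.  10.  12.   0.]
 [  1.   9.  19. 146. 105.  66.  12.  10.  11.  20.  21.  17.  22.  30.  31.  34.  32.  29.  32.  32.  31.  30.  32.   2.]
 [  1.   3
[... 151 characters left out ...]
 7.   9.   9.  10.   7.  10.  10.  15.  20.  18.  17.  34.  30.  29.  30.  31.   3.]
 [  3.  -3.   1. 144.   1.   3.   1.   0.   1.  13.   9.  12.   8.  11.   8.  14.   7.  19.  18.  19.  26.  28.  29.   0.]
 [ -0.   4.   1.  -1.   1.   3.   2.  -0.   0.   1.   1.  11.  10.  12.  12.  10.  10.  13.   8.  16.   9.  -1.  -1.  -0.]
 [  4.   1.   1.   0.   1.   1.  -0.   1.   0.  -1.   2.  -0.   1.   0.  10.   8.  16.   9.  12.   9.  11.   4.  -0.  -3.]
 [  3.   1.   3.   8.   1.   2.  -0.   2.  -0.  -1.   0.   2.  -0.   2.  -1.   1.   4.  10.  10.  17.  12.  -1.   0.  -1.]
 [ -1.   2.  -0.   7.   6.   5.   4.  -2.   1.  -0.   0.  -1.   0.  -1.  -1.   2.  -0.  -1.   1.   9.  13.  -1.   3.  -1.]]
```

View pics/crop.png

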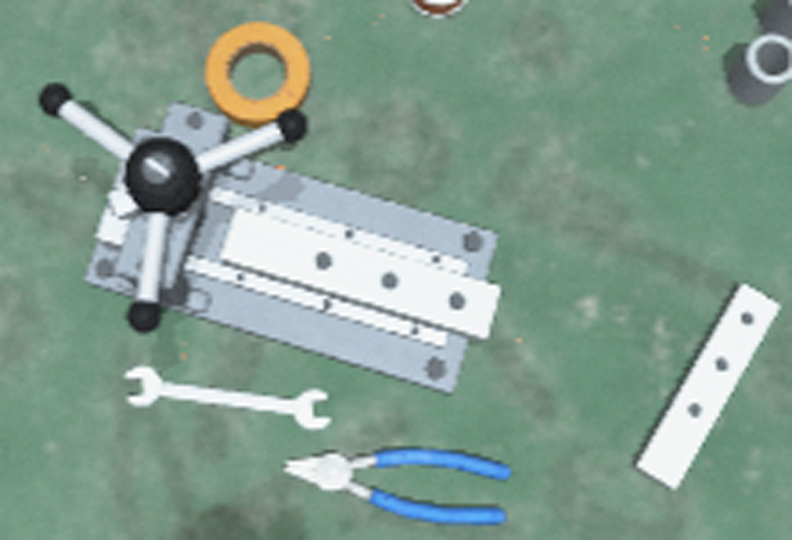

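The enlarged crop confirms it. The channel bar, with its end at crop (493,310), lies between the rails and projects beyond the bed. The smaller plate at (710,385) is a decoy. Now I'll fit the axis and bar pose.

```bash
python3 - <<'E'
from h import *
im,P=world('top')
B=np.array([[590.3,30.7],[571.8,-106.4],[462,-25.9]])
c=B.mean(0); print('axis',c,np.linalg.norm(B-c,axis=1), np.degrees(np.arctan2(*(B-c).T[::-1])))
m=np.zeros((400,640),bool); m[175:245,270:365]=1
m&=(P[...,2]>24)&(P[...,2]<38)
n,l,st,_=cv2.connectedComponentsWithStats(cv2.morphologyEx(m.astype(np.uint8),cv2.MORPH_OPEN,np.ones((3,3))))
k=1+np.argmax(st[1:,4]); q=P[l==k][:,:2].astype(np.float32)
(cx,cy),wh,a=cv2.minAreaRect(q); print('bar',len(q),cx,cy,wh,a)
# side lines: use mean direction from pixels via PCA
mu=q.mean(0);w,V=np.linalg.eigh(np.cov((q-mu).T));x=V[:,1];x=x if x@(c-mu)>0 else -x
y=np.array([-x[1],x[0]]);print('x dir',np.degrees(np.arctan2(x[1],x[0])),'mu',mu,'axis offset lateral',(c-mu)@y)
s=(q-c)@x; t=(q-c)@y
print('s range',np.percentile(s,[0.5,2,50,98,99.5]),'t',np.percentile(t,[1,99]))
# bed pts
m2=np.zeros((400,640),bool); m2[150:260,235:370]=1; m2&=(P[...,2]>5)&(P[...,2]<23)
b=P[m2][:,:2]; s=(b-c)@x;t=(b-c)@y; k=(s<-25)&(abs(t)<70)&(s>-230); print('bed s',np.percentile(s[k],[.5,1,2]),'t',np.percentile(t[k&(s<-80)],[1,2,98,99]))
for nme,(u0,u1,v0,v1) in dict(tape=(275,308,140,172)).items():
    d=P[v0:v1,u0:u1]; d=d[(d[...,2]>12)&(d[...,2]<27)]; print(nme,d.min(0),d.max(0))
E
```

```text
axis [541.36666667 -33.86666667] [81.01435401 78.65921575 79.76550354] [ 52.84249429 -67.23818928 174.26796472]
bar 1184 508.3260192871094 -146.77020263671875 (179.30194091796875, 36.91306686401367) 72.65817260742188
x dir 72.65550486529939 mu [ 507.40588 -147.09741] axis offset lateral 1.339352322819475
s range [-206.18464986 -203.54448033 -118.67587509  -31.98240493  -29.07007331] t [-19.53981068  15.99656272]
bed s [-196.90059025 -196.00233369 -194.24435526] t [-57.12446441 -56.26691627  52.94523582  53.62677364]
tape [ 613.49082867 -111.72906732   12.03395895] [683.40542437 -45.77624464  24.34904031]
```

Call:
jog_arm(rows=[[[-360,-290,0],[0,0,0.8]],[[-360,-290,0],[0,0,0.8]],[[-360,-290,0],[0,0,0.8]],[[-360,-290,0],[0,0,0.8]],[[-360,-290,0],[0,0,0.8]],[[-360,-290,0],[0,0,0.8]],[[-360,-290,0],[0,0,0.8]],[[-360,-290,0],[0,0,0.8]],[[-360,-290,0],[0,0,0.8]],[[-360,-290,0],[0,0,0.8]]], grip=0)

```text
time: 1.1
tool_pos: [432.7, 196.3, 231.0]
tcp_rot: [-180.0, 0.1, 118.1]
ft_force: [0.1, 0.1, -0.3]
finger_gap: -0.1
grip_force: 0.0
```

Call:
jog_arm(rows=[[[-430,-190,0],[0,0,0.795]],[[-430,-190,0],[0,0,0.795]],[[-430,-190,0],[0,0,0.795]],[[-430,-190,0],[0,0,0.795]],[[-430,-190,0],[0,0,0.795]],[[-430,-190,0],[0,0,0.795]],[[-430,-190,0],[0,0,0.795]],[[-430,-190,0],[0,0,0.795]],[[-430,-190,0],[0,0,0.795]],[[-430,-190,0],[0,0,0.795]]])

```text
time: 2.1
tool_pos: [467.3, -271.8, 230.6]
tcp_rot: [-180.0, 0.0, 72.7]
ft_force: [0.2, 1.0, -0.2]
finger_gap: -0.2
grip_force: 0.0
```

```bash
python3 - <<'E'
from h import *
a=snap('wrist'); s=r.sense(); print(s['tool_pos'],s['tcp_rot'])
np.save('wt.npy',np.r_[s['tool_pos'],s['tcp_rot']])
cv2.imwrite('pics/wrist1.png',a)
E
```

```text
[ 467.28498973 -272.94247475  230.48942716] [-1.79960667e+02  7.66180510e-02  7.26073413e+01]
```

View pics/wrist1.png

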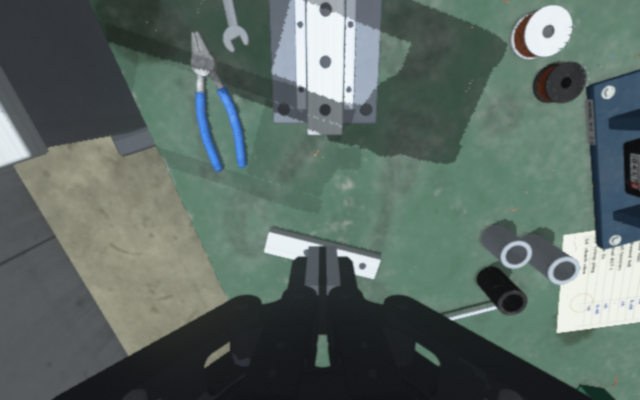

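The wrist view shows the bar end at row ~134, columns 308–343, directly ahead of the shut fingers at column 323. The decoy plate is behind, near (320,255).

```bash
python3 - <<'E'
from h import *
from scipy.spatial.transform import Rotation as Ro
im,P=world('wrist'); w=np.load('wt.npy'); R=Ro.from_euler('xyz',w[3:],degrees=True).as_matrix()
W=P@R.T+w[:3]
m=np.zeros((400,640),bool);m[30:145,260:390]=1
m&=(W[...,2]>25)&(W[...,2]<36)
q=P[m]; print('bar top in tool: z',np.median(q[:,2]),'x min',np.percentile(q[:,0],[.5,1,2,5]),'y',np.percentile(q[:,1],[1,50,99]), 'world z',np.median(W[m][:,2]))
a=np.polyfit(q[:,0],q[:,1],1);print('slope deg',np.degrees(np.arctan(a[0])), 'y at end', np.polyval(a,30))
m=np.zeros((400,640),bool);m[30:145,260:390]=1
m&=(W[...,2]>6)&(W[...,2]<14); q=P[m]; print('bed xmin',np.percentile(q[:,0],[.5,1,2]),'y',np.percentile(q[:,1],[1,99]))
E
```

```text
bar top in tool: z 199.86580194485734 x min [41.71248962 42.70956572 43.74060672 46.824891  ] y [-15.34522452   2.10206645  19.74428575] world z 30.491271966545156
slope deg 0.04388743211853557 y at end 2.1435072614084407
bed xmin [51.35564323 51.41533958 52.48844426] y [-53.01406361  57.49064606]
```

Call:
jog_arm(rows=[[[0,2,50],[0,0,0]],[[0,2,100],[0,0,0]],[[0,2,150],[0,0,0]],[[0,2,190],[0,0,0]],[[0,2,209],[0,0,0]],[[10,2,209],[0,0,0]],[[20,2,209],[0,0,0]],[[26,2,209],[0,0,0]],[[30,2,209],[0,0,0]],[[34,2,209],[0,0,0]]])

```text
time: 3.15
tool_pos: [481.3, -237.1, 24.2]
tcp_rot: [179.8, 0.1, 72.8]
ft_force: [-0.2, -3.8, 2.5]
finger_gap: 0.1
grip_force: 1.6
```

Call:
jog_arm(rows=[[[6,0,0],[0,0,0]],[[12,0,0],[0,0,0]],[[18,0,0],[0,0,0]],[[24,0,0],[0,0,0]],[[30,0,0],[0,0,0]],[[36,0,0],[0,0,0]],[[40,0,0],[0,0,0]],[[44,0,0],[0,0,0]],[[47,0,0],[0,0,0]],[[49,0,0],[0,0,0]]])

```text
time: 4.15
tool_pos: [494.4, -189.5, 22.2]
tcp_rot: [180.0, 0.0, 72.8]
ft_force: [0.1, -3.2, 0.9]
finger_gap: 0.2
grip_force: 1.6
```

Call:
jog_arm(rows=[[[1.5,0,0],[0,0,0]],[[3,0,0],[0,0,0]],[[4,0,0],[0,0,0]],[[5,0,0],[0,0,0]],[[6,0,0],[0,0,0]],[[6.5,0,0],[0,0,0]],[[6.5,0,0],[0,0,0]]])

```text
time: 4.85
tool_pos: [495.2, -186.9, 22.4]
tcp_rot: [180.0, 0.3, 72.8]
ft_force: [-4.7, -20.6, -0.7]
finger_gap: -0.1
grip_force: 10.2
```

Call:
jog_arm(rows=[[[-8,0,0],[0,0,0]],[[-18,0,-2],[0,0,0]],[[-20,0,-50],[0,0,0]],[[-20,0,-100],[0,0,0]],[[-20,0,-150],[0,0,0]],[[10,-10,-165],[0,0,0]],[[55,-20,-165],[0,0,0]],[[100,-20,-165],[0,0,0]],[[107,-20,-165],[0,0,0]],[[107,-20,-165],[0,0,0]]])

```text
time: 5.85
tool_pos: [508.7, -73.9, 187.1]
tcp_rot: [-180.0, -0.0, 73.0]
ft_force: [0.3, -0.3, -0.6]
finger_gap: 0.0
grip_force: 0.0
```

```bash
python3 - <<'E'
from h import *
a=snap('wrist'); b=snap('top'); s=r.sense(); print(s['tool_pos'],s['tcp_rot'],s['time'])
np.save('wt.npy',np.r_[s['tool_pos'],s['tcp_rot']])
c=cv2.resize(b[135:260,220:380],(640,500),interpolation=cv2.INTER_CUBIC)
c[-200:,-160:]=0
cv2.imwrite('pics/w2.png',np.vstack([a,np.zeros((10,640,3),np.uint8)])[:400]); cv2.imwrite('pics/t2.png',c)
E
```

```text
[508.38483066 -75.85254447 186.98282342] [-1.79953743e+02  1.62435945e-02  7.28350684e+01] 5.95
```

View pics/w2.png

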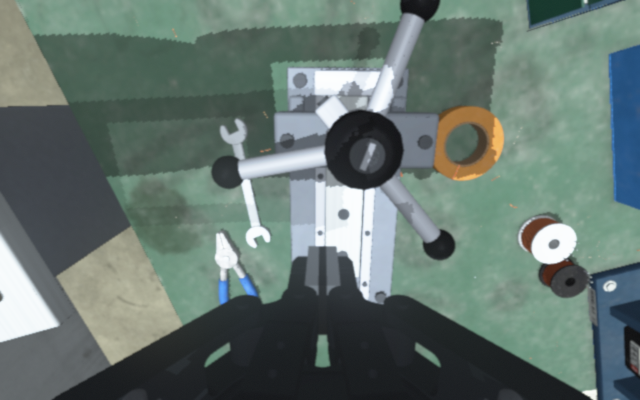

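View pics/t2.png

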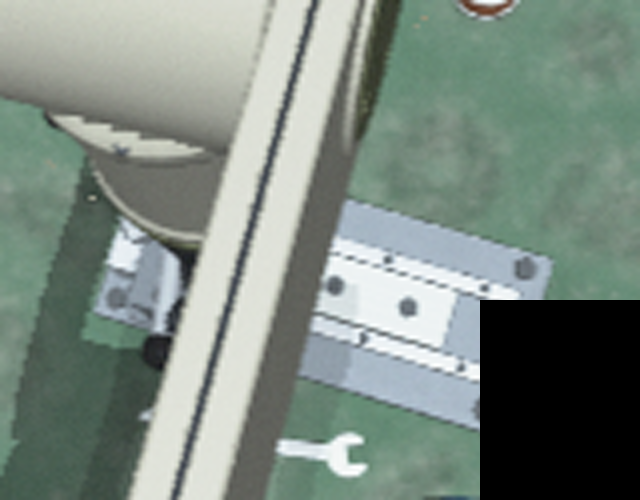

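The wrist view shows the hub at (363,149) and balls at (228,172), (439,244) and (418,4), with the handle not yet moved. The top crop shows the bar end inside the bed at about (450,320). Next I'll measure both.

```bash
python3 - <<'E'
from h import *
im,P=world('wrist'); B=[]
for u,v in [(228,172),(439,244),(418,6)]:
    q=P[max(v-4,0):v+5,u-4:u+5].reshape(-1,3); p=np.nanmedian(q,0); B.append(p); print(p.round(1))
B=np.array(B)[:,:2]; d=np.load('wt.npy')
# rotate the tip: centroid
c=B.mean(0); print('axis in tool',c,np.linalg.norm(B-c,axis=1),np.degrees(np.arctan2(B[:,1]-c[1],B[:,0]-c[0])))
im,T=world('top')
ax=np.array([544,-34]);x=np.array([.2985,.9544]);y=np.array([-.9544,.2985])
m=(T[...,2]>25)&(T[...,2]<35); q=T[m][:,:2]-ax; s,t=q@x,q@y; k=(abs(t)<15)&(s<-100)&(s>-220); print('bar end s',np.percentile(s[k],[.5,1,3,10]),k.sum())
E
```

```text
[ 37.2 -53.9  38.1]
[-8.1 71.  39.4]
[120.4  46.6  39. ]
axis in tool [49.8163775  21.21331699] [76.19799184 76.38262877 75.01141554] [-99.54298703 139.35086261  19.78112649]
bar end s [-147.83726103 -147.71445057 -146.56737893 -143.21874056] 259
```

Call:
jog_arm(rows=[[[0,0,30],[0,0,0]],[[0,0,50],[0,0,0]],[[-2,0,61],[0,0,0]],[[-2,0,61],[0,0,0]]])

```text
time: 6.35
tool_pos: [506.5, -78.2, 124.3]
tcp_rot: [-179.8, 0.0, 72.7]
ft_force: [0.5, -0.3, 0.2]
finger_gap: 0.1
grip_force: 0.0
```

```bash
python3 - <<'E'
import numpy as np
p=lambda f:np.round(58*np.array([np.cos(np.radians(f)),np.sin(np.radians(f))]))
for f0 in (200,300,400,500,530,560,590,620,650,680,710,740):
    n,st=(10,10) if f0<500 else (5,6)
    o=np.array([-54,-20.5]) if f0==200 else p(f0)
    print(f0,[[*(p(f0+st*i)-o).round(1).tolist()] for i in range(1,n+1)])
E
```

```text
200 [[4.0, -8.5], [10.0, -16.5], [17.0, -23.5], [25.0, -29.5], [34.0, -34.5], [44.0, -36.5], [54.0, -37.5], [64.0, -36.5], [74.0, -34.5], [83.0, -29.5]]
300 [[8.0, 6.0], [15.0, 13.0], [21.0, 21.0], [26.0, 30.0], [28.0, 40.0], [29.0, 50.0], [28.0, 60.0], [26.0, 70.0], [21.0, 79.0], [15.0, 87.0]]
400 [[-7.0, 7.0], [-15.0, 13.0], [-24.0, 18.0], [-34.0, 20.0], [-44.0, 21.0], [-54.0, 20.0], [-64.0, 18.0], [-73.0, 13.0], [-81.0, 7.0], [-88.0, 0.0]]
500 [[-4.0, -5.0], [-7.0, -10.0], [-10.0, -15.0], [-12.0, -21.0], [-13.0, -27.0]]
530 [[-1.0, -6.0], [-1.0, -12.0], [0.0, -18.0], [1.0, -24.0], [2.0, -30.0]]
560 [[3.0, -5.0], [6.0, -11.0], [9.0, -16.0], [13.0, -20.0], [18.0, -24.0]]
590 [[5.0, -4.0], [10.0, -7.0], [15.0, -10.0], [21.0, -12.0], [27.0, -13.0]]
620 [[6.0, -1.0], [12.0, -1.0], [18.0, 0.0], [24.0, 1.0], [30.0, 2.0]]
650 [[5.0, 3.0], [11.0, 6.0], [16.0, 9.0], [20.0, 13.0], [24.0, 18.0]]
680 [[4.0, 5.0], [7.0, 10.0], [10.0, 15.0], [12.0, 21.0], [13.0, 27.0]]
710 [[1.0, 6.0], [1.0, 12.0], [0.0, 18.0], [-1.0, 24.0], [-2.0, 30.0]]
740 [[-3.0, 5.0], [-6.0, 11.0], [-9.0, 16.0], [-13.0, 20.0], [-18.0, 24.0]]
```

Call:
jog_arm(rows=[[[4,-8.5,0],[0,0,0]],[[10,-16.5,0],[0,0,0]],[[17,-23.5,0],[0,0,0]],[[25,-29.5,0],[0,0,0]],[[34,-34.5,0],[0,0,0]],[[44,-36.5,0],[0,0,0]],[[54,-37.5,0],[0,0,0]],[[64,-36.5,0],[0,0,0]],[[74,-34.5,0],[0,0,0]],[[83,-29.5,0],[0,0,0]]])

```text
time: 7.35
tool_pos: [504.8, 11.7, 126.1]
tcp_rot: [-180.0, 0.0, 72.8]
ft_force: [-1.1, -0.7, 0.3]
finger_gap: -0.2
grip_force: 0.6
```

```bash
python3 - <<'E'
from h import *
a=snap('wrist'); s=r.sense(); print(s['tool_pos'],s['ft_force'],s['wrist_torque'])
cv2.imwrite('pics/w3.png',a)
E
```

```text
[505.89514224  12.43592805 126.31084793] [-0.36444934  0.70748029  0.93028884] [-0.00622652  0.03489567  0.05463596]
```

View pics/w3.png

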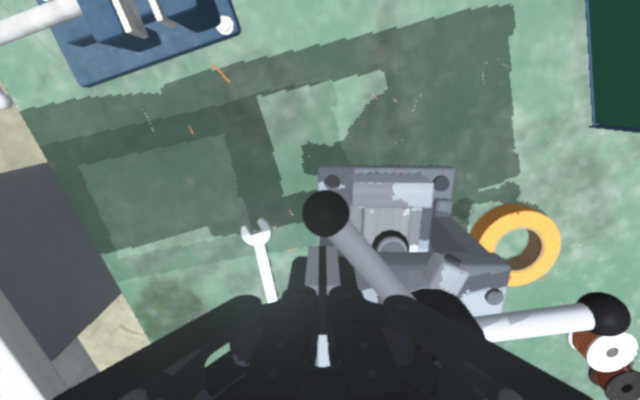

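The wrist view shows a ball at (325,213) with its arm just ahead of the fingertip at (322,250). The handle is being pushed round as planned, so I'll carry on.

Call:
jog_arm(rows=[[[8,6,0],[0,0,0]],[[15,13,0],[0,0,0]],[[21,21,0],[0,0,0]],[[26,30,0],[0,0,0]],[[28,40,0],[0,0,0]],[[29,50,0],[0,0,0]],[[28,60,0],[0,0,0]],[[26,70,0],[0,0,0]],[[21,79,0],[0,0,0]],[[15,87,0],[0,0,0]]])

```text
time: 8.4
tool_pos: [592.7, -1.3, 126.3]
tcp_rot: [180.0, -0.0, 72.8]
ft_force: [-0.6, 0.6, -0.6]
finger_gap: 0.2
grip_force: 0.5
```

Call:
jog_arm(rows=[[[-7,7,0],[0,0,0]],[[-15,13,0],[0,0,0]],[[-24,18,0],[0,0,0]],[[-34,20,0],[0,0,0]],[[-44,21,0],[0,0,0]],[[-54,20,0],[0,0,0]],[[-64,18,0],[0,0,0]],[[-73,13,0],[0,0,0]],[[-81,7,0],[0,0,0]],[[-88,0,0],[0,0,0]]])

```text
time: 9.4
tool_pos: [565.3, -85.2, 126.4]
tcp_rot: [180.0, 0.0, 72.8]
ft_force: [1.5, 0.5, 0.1]
finger_gap: 0.2
grip_force: 0.6
```

Call:
jog_arm(rows=[[[-4,-5,0],[0,0,0]],[[-7,-10,0],[0,0,0]],[[-10,-15,0],[0,0,0]],[[-12,-21,0],[0,0,0]],[[-13,-27,0],[0,0,0]]])

```text
time: 9.9
tool_pos: [536.0, -89.1, 126.4]
tcp_rot: [180.0, 0.0, 72.8]
ft_force: [2.0, 0.4, 0.8]
finger_gap: 0.2
grip_force: 0.6
```

Call:
jog_arm(rows=[[[-1,-6,0],[0,0,0]],[[-1,-12,0],[0,0,0]],[[0,-18,0],[0,0,0]],[[1,-24,0],[0,0,0]],[[2,-30,0],[0,0,0]]])

```text
time: 10.4
tool_pos: [507.9, -78.1, 126.3]
tcp_rot: [180.0, 0.0, 72.8]
ft_force: [0.8, -1.1, 1.1]
finger_gap: -0.4
grip_force: 0.5
```

Call:
jog_arm(rows=[[[3,-5,0],[0,0,0]],[[6,-11,0],[0,0,0]],[[9,-16,0],[0,0,0]],[[13,-20,0],[0,0,0]],[[18,-24,0],[0,0,0]]])

```text
time: 10.9
tool_pos: [490.5, -53.7, 126.3]
tcp_rot: [180.0, 0.0, 72.8]
ft_force: [1.8, -1.3, 0.1]
finger_gap: -0.0
grip_force: 0.5
```

Call:
jog_arm(rows=[[[5,-4,0],[0,0,0]],[[10,-7,0],[0,0,0]],[[15,-10,0],[0,0,0]],[[21,-12,0],[0,0,0]],[[27,-13,0],[0,0,0]]])

```text
time: 11.4
tool_pos: [486.2, -23.9, 126.3]
tcp_rot: [-180.0, 0.0, 72.8]
ft_force: [-0.4, -0.7, 0.3]
finger_gap: 0.2
grip_force: 0.6
```

Call:
jog_arm(rows=[[[6,-1,0],[0,0,0]],[[12,-1,0],[0,0,0]],[[18,0,0],[0,0,0]],[[24,1,0],[0,0,0]],[[30,2,0],[0,0,0]]])

```text
time: 11.9
tool_pos: [497.2, 4.1, 126.2]
tcp_rot: [-180.0, 0.0, 72.8]
ft_force: [-1.0, -1.7, 0.4]
finger_gap: 0.1
grip_force: 0.6
```

Call:
jog_arm(rows=[[[5,3,0],[0,0,0]],[[11,6,0],[0,0,0]],[[16,9,0],[0,0,0]],[[20,13,0],[0,0,0]],[[24,18,0],[0,0,0]]])

```text
time: 12.4
tool_pos: [521.7, 21.5, 126.2]
tcp_rot: [-180.0, 0.0, 72.8]
ft_force: [-1.2, -1.4, 0.4]
finger_gap: 0.0
grip_force: 0.6
```

Call:
jog_arm(rows=[[[4,5,0],[0,0,0]],[[7,10,0],[0,0,0]],[[10,15,0],[0,0,0]],[[12,21,0],[0,0,0]],[[13,27,0],[0,0,0]]])

```text
time: 12.9
tool_pos: [551.4, 25.7, 126.2]
tcp_rot: [-180.0, 0.0, 72.8]
ft_force: [-0.7, 0.5, 0.3]
finger_gap: 0.1
grip_force: 0.7
```

Call:
jog_arm(rows=[[[1,6,0],[0,0,0]],[[1,12,0],[0,0,0]],[[0,18,0],[0,0,0]],[[-1,24,0],[0,0,0]],[[-2,30,0],[0,0,0]]])

```text
time: 13.4
tool_pos: [579.4, 14.7, 126.3]
tcp_rot: [-180.0, -0.0, 72.8]
ft_force: [-3.9, 1.7, -0.1]
finger_gap: -0.2
grip_force: 2.1
```

Call:
jog_arm(rows=[[[-3,5,0],[0,0,0]],[[-6,11,0],[0,0,0]],[[-6,11,0],[0,0,0]]])

```text
time: 13.7
tool_pos: [587.8, 5.7, 126.0]
tcp_rot: [-179.9, -0.0, 72.8]
ft_force: [-2.6, 2.7, -0.6]
finger_gap: -0.0
grip_force: 1.4
```

Call:
jog_arm(rows=[[[-3,5,0],[0,0,0]],[[-7,9,0],[0,0,0]],[[-9,11,0],[0,0,0]],[[-9,11,0],[0,0,0]]])

```text
time: 14.1
tool_pos: [596.4, -6.7, 126.7]
tcp_rot: [179.9, 0.0, 72.8]
ft_force: [0.5, -0.7, -0.4]
finger_gap: 0.2
grip_force: 0.0
```

Call:
jog_arm(rows=[[[-5,5,0],[0,0,0]],[[-10,8,0],[0,0,0]],[[-16,11,0],[0,0,0]],[[-20,13,0],[0,0,0]],[[-20,13,0],[0,0,0]]])

```text
time: 14.6
tool_pos: [601.9, -28.7, 126.2]
tcp_rot: [-179.9, -0.1, 72.8]
ft_force: [-1.6, 5.4, 1.9]
finger_gap: 0.1
grip_force: 2.2
```

Call:
jog_arm(rows=[[[-5,1,0],[0,0,0]],[[-9,2,0],[0,0,0]],[[-14,3,0],[0,0,0]],[[-17,3,0],[0,0,0]],[[-17,3,0],[0,0,0]]])

```text
time: 15.1
tool_pos: [599.9, -46.6, 126.3]
tcp_rot: [180.0, 0.0, 72.8]
ft_force: [-0.1, 1.1, -0.2]
finger_gap: 0.1
grip_force: 0.3
```

Call:
jog_arm(rows=[[[9,-1,0],[0,0,0]],[[18,-4,0],[0,0,0]],[[24,-8,0],[0,0,0]],[[24,-8,-40],[0,0,0]],[[24,-8,-90],[0,0,0]],[[24,-8,-125],[0,0,0]],[[-20,-8,-125],[0,0,0]],[[-70,-8,-125],[0,0,0]],[[-120,-8,-125],[0,0,0]],[[-165,-8,-125],[0,0,0]]])

```text
time: 16.1
tool_pos: [542.9, -202.3, 251.5]
tcp_rot: [180.0, 0.0, 72.9]
ft_force: [0.8, -0.1, -0.9]
finger_gap: -0.0
grip_force: 0.0
```

Call:
jog_arm(rows=[[[-50,-30,0],[0,0,0]],[[-100,-50,0],[0,0,0]],[[-150,-50,0],[0,0,0]],[[-150,-50,0],[0,0,0]]])

```text
time: 16.5
tool_pos: [449.3, -333.1, 251.4]
tcp_rot: [180.0, 0.1, 72.6]
ft_force: [0.5, 1.0, -0.1]
finger_gap: -0.1
grip_force: 0.0
```

```bash
python3 - <<'E'
from h import *
b=snap('top'); w=snap('wrist'); s=r.sense(); print(s['tool_pos'],s['tcp_rot'],s['ft_force'],s['time'])
np.save('wt.npy',np.r_[s['tool_pos'],s['tcp_rot']])
c=cv2.resize(b[135:285,220:440],None,fx=1.75,fy=1.75); w=cv2.resize(w,(400,250))
o=np.zeros((520,400,3),np.uint8); o[:c.shape[0],:c.shape[1]]=c; o[268:518]=w
cv2.imwrite('pics/f.png',o)
E
```

```text
[ 450.79515918 -330.86378038  251.22052644] [-1.79994447e+02  5.67023194e-03  7.26496725e+01] [0.10399503 0.1662477  0.32592875] 16.6
```

View pics/f.png

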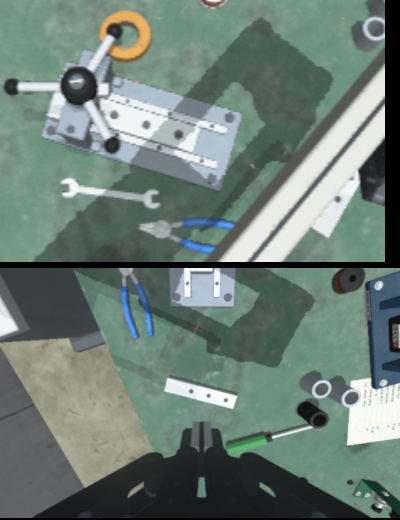

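The final view shows the handle balls at (113,31), (12,87) and (112,146). The bar is deep in the bed, and the tape, spanner and cutters are where they were. A last check of the numbers follows.

```bash
python3 - <<'E'
from h import *
im,T=world('top'); B=[]
for a,b in [(113,31),(12,87),(112,146)]:
    u,v=round(220+a/1.75),round(135+b/1.75)
    B.append(np.nanmedian(T[v-1:v+2,u-1:u+2].reshape(-1,3),0)); print(B[-1].round(1))
B=np.array(B)[:,:2];c=B.mean(0)
print(c,np.linalg.norm(B-c,axis=1),'phi',(72.66-np.degrees(np.arctan2(B[:,1]-c[1],B[:,0]-c[0])))%360)
ax=np.array([544,-34]);x=np.array([.2985,.9544]);y=np.array([-.9544,.2985])
m=(T[...,2]>25)&(T[...,2]<35); q=T[m][:,:2]-ax; s,t=q@x,q@y; k=(abs(t)<15)&(s<-100)&(s>-220); print('bar end s',np.percentile(s[k],[.5,1,3,10]),k.sum())
for n,(u,v) in dict(tape=(291,144),sp=(284,244)).items(): print(n,T[v,u].round(1))
E
```

```text
[608.8 -72.9 148.5]
[541.3  45.7 148. ]
[471.8 -72.1 148.7]
[540.64066628 -33.13497406] [78.95080036 78.80701297 79.10018576] phi [102.93890322 343.12450526 223.12181775]
bar end s [-147.84206471 -147.6988007  -146.53591777 -143.36267251] 263
tape [675.3 -77.4  18.8]
sp [432.4 -61.2   5.1]
```

```bash
python3 -c "
from bench import r
print(r.hand_in())"
```

```text
the job is handed in; nothing more can be done
None
```

I pushed the bar home against the stop and clamped it with the screw fully down and, by my estimate, two clutch clicks; the job is handed in at about 17 s of the 64 s, but the hand-in returned no verdict.

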